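# Find the loaded sample canister by weight and hold it up

### The arm

A 6-joint arm with a two-finger parallel gripper is mounted at the origin on a cart in front of the work surface, level with it; the furniture and walls round the work are solid. World frame = base frame: x ahead of the robot, y to its left, z up, the work surface at z = 0. Lengths are in m, angles in rad, forces in N, time in s.
With the tool pointing down it reaches from about 0.375 to 0.9 m from the base axis. Payload 3.1 kg.
Tool frame: the origin (TCP) lies on the centre line of the jaws, within the pads' length; the fingertips stand 19 mm ahead of it and the grasp point (between the pads) is the TCP; z points along the fingers, y is the line along which they close (so a half turn about z gives the same grasp; the last joint's range is limited). The gripper opens to 85 mm and grips with 20 to 120 N. Pads are 22 mm wide; open, the fingers measure 114 mm over their backs; the gripper's body (76 mm by 85 mm) begins 54 mm behind the grasp point. The pads swing forward as they close: fully open they stand 13 mm farther back than shut.
Start: joints at [1.111, 0.527, 1.433, -0, 1.181, -0.178], TCP at [0.173, 0.601, 0.25] pointing down, gripper open.
Joint ranges: [-3.08, 3.08], [-0.75, 2.2], [0.22, 2.44], [-1.43, 4.57], [0, 2.65], [-2.85, 2.85]. Speed limits (rad/s): [2.79, 2.79, 3.14, 3.14, 3.14, 3.14].

### API

Orientations are given as a unit quaternion [x, y, z, w].
In Python, from station import manip gives the robot as it stands.
- The arm moves only by the tool servo_tool, never from a script. Its argument "rows" is a list that holds one entry, the list of rows, each a list of 7 numbers: the turn, a rotation vector about the tool's x, y, z in degrees, then the shift along the tool's x, y, z in m, then the gripper command: -1 is shut, 1 is fully open, values between are in proportion. In form: [[[wx, wy, wz, tx, ty, tz, jaw], ...]]. A call has 1 to 8 rows; each row shifts and turns the commanded pose from where the row before left it, along the tool's axes as they then stand; what a row does not reach is not made up. A row lasts 1/12 s, in which the tool goes at most 41.7 mm and 7.16 degrees, less where a joint would pass 70% of its speed; a pose out of reach is approached as far as the arm can. A call is refused whole if a number of a shift passes 0.0417 or a number of a turn 7.16, either way. A call with a gripper value outside its range is refused whole. The fingers move at their own pace and stop on an object; "squeeze" is the grip in N (left out, the last holds). Time passes only in rows, so rows that do not move let the fingers close. It gives the time, the measured TCP pose, the force, the opening and the grip force at its end, in the units of the state.
- manip.sense(): the state, without advancing time (a new reading comes with each control period).
- manip.snapshot(name): name is "scene" or "top" or "wrist"; returns the picture (384x512x3 uint8, blue, green, red); there is no depth.
- manip.camera_info(name): a dict with "K" (3x3 intrinsics, pixels), "camera_from_world" (4x4, takes a point from world to camera coordinates). Camera axes: x right, y down, z forward; pixel columns grow to the right and rows downward; lengths in m; the calibration is good to about 2 mm. The wrist camera is an equidistant fisheye: a pixel r from the principal point sees the ray r / f radians off the axis. A picture is of the moment at which its call begins: read the wrist's pose just before it. camera_info takes no time and is no camera call; for the wrist camera it gives the pose at the moment of the call.
- manip.sign_off(): hands the job in; it is judged then, once.
The state is a dict: "t": time; "q": joint angles; "qd": joint speeds; "tau": joint torques, N m; "tcp_pos": TCP position; "tool_rot": TCP orientation; "force": force on the tool from outside, world axes, zero at the start; "ft_torque": the same for the moment, N m; "finger_gap": opening from 0.0 (shut) to 1.0 (fully open); "gripper_force": force on a finger pad.
Only numpy, scipy, OpenCV 4.12 (cv2) and the standard library are available. Lean on these libraries where they do the work, as an engineer would, in place of code of your own. Each camera call takes 0.05 s, during which the arm holds its last target. There are 200 camera calls.

### The job

One of the two closed canisters in the grey stand still holds its steel reference core, and the other is nearly empty; they differ only in lid colour, which says nothing about the load. Lift the blue-lidded one clear and feel its weight, set it back gently in a nest of the stand, then lift the yellow-lidded one clear and compare. Finish holding the heavier one in the gripper, upright and still over the middle of the black notebook with its underside about 12 cm above the cover, while the lighter one stands fully seated in a nest; disturb nothing else.

Things in the scene. Friction and masses are not known exactly. Their poses are not given: they have to be found in the camera images.
- blue_canister_centre (a point): Closed round aluminium canister with a blue ribbed lid, upright, 46 mm in diameter (48 mm over the lid's ribs) and 62 mm tall; this point lies on its axis, half-way up (31 mm above its underside). Its z axis is its own axis, up at the start. One canister of the two weighs 0.35 to 0.53 kg in all, the other 0.12 to 0.18 kg; which is which changes from start to start. The core inside has about 2 mm of play.
- yellow_canister_centre (a point): Closed round aluminium canister with a yellow ribbed lid, upright, 46 mm in diameter (48 mm over the lid's ribs) and 62 mm tall; this point lies on its axis, half-way up (31 mm above its underside). Its z axis is its own axis, up at the start. Same outer shape as the blue-lidded one.
- blue_canister: Closed round aluminium canister with a blue ribbed lid, upright, 46 mm in diameter (48 mm over the lid's ribs) and 62 mm tall; origin at the centre of its underside. Its z axis is its own axis, up at the start.
- yellow_canister: Closed round aluminium canister with a yellow ribbed lid, upright, 46 mm in diameter (48 mm over the lid's ribs) and 62 mm tall; origin at the centre of its underside. Its z axis is its own axis, up at the start.
- stand: Fixed grey parking plate, 90 x 200 x 16 mm (x, y, z), standing flat on the worktop; origin at the centre of its underside. Two round nests 57 mm wide and 8 mm deep lie 110 mm apart along its y axis; the canisters start in them, and each may hold either canister.
- nest_1 (a point): Centre of the floor of the nest on the stand's +y side, 8 mm above the worktop and 8 mm below the plate's top.
- nest_2 (a point): Centre of the floor of the nest on the stand's -y side, same heights.
- notebook: Fixed closed black notebook lying flat, about 210 x 153 x 16 mm (x, y, z); origin at the centre of its underside.
- notebook_centre (a point): Centre of the notebook's upper cover, 16 mm above the worktop.
- dropper_bottle_centre (a point): Bystander: small brown dropper bottle, standing, 33 mm wide and 102 mm tall; this point about half-way up.
- pen_centre (a point): Bystander: blue and white pen lying on the worktop, 148 mm long along its y axis, 10 mm thick; this point at its middle.
- dish_centre (a point): Bystander: lidded petri dish, 58 mm wide and 15 mm tall; this point at its middle.

How it is judged:
On the way, in this order (a step that is already met when the one before it is completed fails the run):
1. the blue-lidded canister is held clear of the stand while the yellow-lidded one stands in its nest (z of blue_canister_centre in the frame of stand above 0.059 m and contact force between blue_canister and the fingers above 2 N and contact force between blue_canister and stand below 0.05 N and angle between blue_canister_centre's own z axis and vertical below 0.3 rad and z of yellow_canister_centre in the frame of stand below 0.0445 m and angle between yellow_canister_centre's own z axis and vertical below 0.12 rad and contact force between yellow_canister and stand above 0.4 N and contact force between yellow_canister and the fingers below 0.05 N), for 0.2 s.
2. the yellow-lidded canister is held clear of the stand while the blue-lidded one stands back in a nest (z of yellow_canister_centre in the frame of stand above 0.059 m and contact force between yellow_canister and the fingers above 2 N and contact force between yellow_canister and stand below 0.05 N and angle between yellow_canister_centre's own z axis and vertical below 0.3 rad and z of blue_canister_centre in the frame of stand below 0.0445 m and angle between blue_canister_centre's own z axis and vertical below 0.12 rad and contact force between blue_canister and stand above 0.4 N and contact force between blue_canister and the fingers below 0.05 N), for 0.2 s.
At the end, for the whole second after the job is handed in: The heavier canister is in the grip, at rest, within 0.25 rad of upright, centre above z = 0.12 m and within 60 mm horizontally of the notebook's centre, borne by nothing else; the other stands released in a nest (centre under 44.5 mm, tilt under 0.12 rad), bearing on it with 0.4 to 2.7 N (((height (world z) of blue_canister_centre above 0.12 m and horizontal distance between blue_canister_centre and notebook_centre below 0.06 m and angle between blue_canister_centre's own z axis and vertical below 0.25 rad and contact force between blue_canister and the fingers above 2 N and linear speed of blue_canister below 0.05 m/s and contact force between blue_canister and stand below 0.05 N and contact force between blue_canister and notebook below 0.05 N and z of yellow_canister_centre in the frame of stand below 0.0445 m and angle between yellow_canister_centre's own z axis and vertical below 0.12 rad and contact force between yellow_canister and stand between 0.4 and 2.7 N and contact force between yellow_canister and the fingers below 0.05 N and linear speed of yellow_canister below 0.03 m/s) or (height (world z) of yellow_canister_centre above 0.12 m and horizontal distance between yellow_canister_centre and notebook_centre below 0.06 m and angle between yellow_canister_centre's own z axis and vertical below 0.25 rad and contact force between yellow_canister and the fingers above 2 N and linear speed of yellow_canister below 0.05 m/s and contact force between yellow_canister and stand below 0.05 N and contact force between yellow_canister and notebook below 0.05 N and z of blue_canister_centre in the frame of stand below 0.0445 m and angle between blue_canister_centre's own z axis and vertical below 0.12 rad and contact force between blue_canister and stand between 0.4 and 2.7 N and contact force between blue_canister and the fingers below 0.05 N and linear speed of blue_canister below 0.03 m/s))); the arm keeps its last pose, push and grip.
It fails at once if a canister is tipped by more than 0.7 rad (angle between any of blue_canister_centre, yellow_canister_centre's own z axis and vertical above 0.7 rad).
It fails at once if a canister is slammed or pressed on the stand with more than 60 N (contact force between any of blue_canister, yellow_canister and stand above 60 N).
It fails at once if the bottle, the pen or the petri dish is moved by more than 25 mm (distance of any of dropper_bottle_centre, pen_centre, dish_centre from where it was at the start of the episode above 0.025 m).
It also fails if it takes over 61 s, if anything falls off the work surface, if the arm or the gripper's body presses on something with over 40 N, if the wrist force passes 120 N, or if a joint passes its speed limit or range.

## Working session

There is one attempt and no reset: what is moved stays moved. The work goes in short steps, Python scripts to look and compute and a tool call to move; the robot and the scene stay as the last step left them, time stands still between calls to the robot, and variables do not carry over. Pictures are saved under pics/ and viewed, at most 10 in all, crops included, and the job is handed in when it is done.

Besides the shell and the picture viewer there is one more tool, called as name([rows], argument=value, ...), one row to a line, values as JSON. servo_tool: Moves the arm, as the interface text tells. Its arguments: {"type":"object","properties":{"rows":{"type":"array","items":{"type":"array","items":{"type":"array","items":{"type":"number"}}}},"squeeze":{"type":"number"}},"required":["rows"]}

```bash
mkdir -p pics
python3 - <<'E'
from station import manip
import cv2
s=manip.sense(); print({k:s[k] for k in ("t","q","tcp_pos","tool_rot","force","finger_gap")})
for n in ("scene","top"):
    cv2.imwrite(f"pics/{n}0.png",cv2.resize(manip.snapshot(n),(800,600),interpolation=cv2.INTER_CUBIC))
    c=manip.camera_info(n); print(n,c["K"],c["camera_from_world"])
E
```

```text
{'t': 0.0, 'q': array([ 1.11147831e+00,  5.28453968e-01,  1.43390592e+00,  2.87936037e-05,
        1.18142174e+00, -1.78482185e-01]), 'tcp_pos': array([0.17287093, 0.59990748, 0.24933993]), 'tool_rot': array([ 1.39962269e-01,  9.90156233e-01, -1.03512990e-03, -3.55788008e-04]), 'force': array([-0.69015877,  0.23311141,  0.10483377]), 'finger_gap': 0.996084420369707}
scene [[412.87758616   0.         253.45952141]
 [  0.         412.87758616 196.07595593]
 [  0.           0.           1.        ]] [[-8.75551682e-01  4.83124232e-01  4.79311127e-04  4.46729984e-01]
 [ 3.84530950e-01  6.97473939e-01 -6.04703277e-01 -2.34901280e-01]
 [-2.92481113e-01 -5.29264661e-01 -7.96450699e-01  1.41837247e+00]
 [ 0.00000000e+00  0.00000000e+00  0.00000000e+00  1.00000000e+00]]
top [[492.07274394   0.         256.70108917]
 [  0.         492.07274394 198.97490758]
 [  0.           0.           1.        ]] [[-0.02337921 -0.99959238 -0.01638574  0.11473303]
 [-0.98957442  0.02546857 -0.14175265  0.56006212]
 [ 0.14211219  0.01290085 -0.98976648  1.31911715]
 [ 0.          0.          0.          1.        ]]
```

View pics/top0.png

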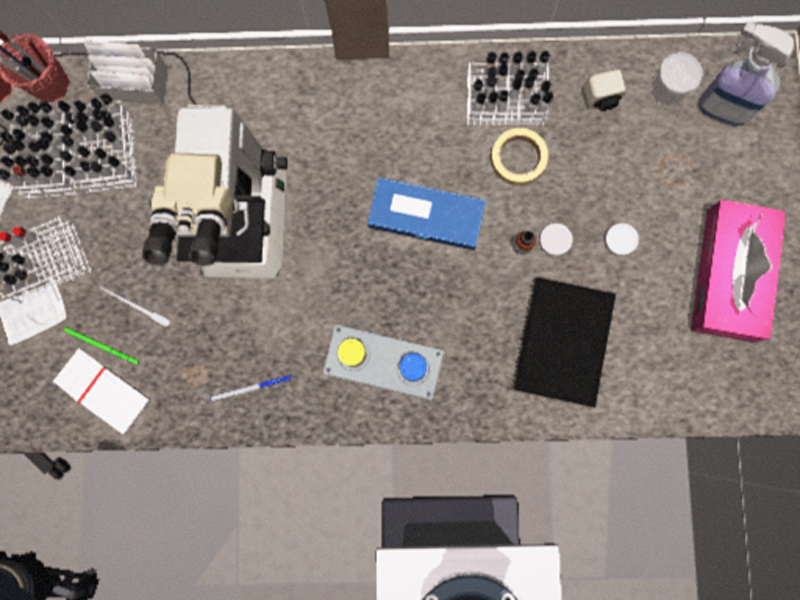

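View pics/scene0.png

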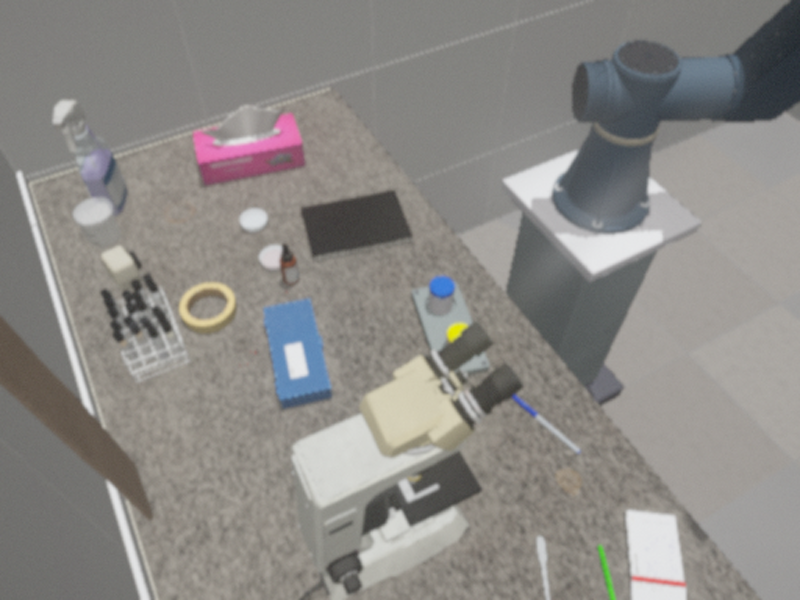

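The top picture shows the yellow lid at (351,352) and the blue lid at (413,367) in the stand. The notebook's corners are (537,278), (615,293), (596,406) and (515,388). The pen lies at about (212,399)-(291,378), and the bottle and dishes are far off around (525-622,240).

```bash
cat > h.py <<'E'
import numpy as np
from station import manip
def world(name,u,v,z,s=1.5625):
    c=manip.camera_info(name);K=c["K"];T=np.array(c["camera_from_world"])
    d=T[:3,:3].T@np.linalg.inv(K)@np.array([(u+.5)/s-.5,(v+.5)/s-.5,1]);o=-T[:3,:3].T@T[:3,3]
    return o+d*(z-o[2])/d[2]
E
python3 - <<'E'
from h import *
import cv2
im=manip.snapshot("top"); h=cv2.cvtColor(im,cv2.COLOR_BGR2HSV)
for n,lo,hi,(x0,x1) in (("blue",100,125,(240,290)),("yellow",22,35,(205,245))):
    m=cv2.inRange(h,(lo,120,80),(hi,255,255)); M=np.zeros_like(m); M[210:255,x0:x1]=m[210:255,x0:x1]
    q=cv2.moments(M,True); u,v=q["m10"]/q["m00"],q["m01"]/q["m00"]
    print(n,q["m00"],u,v,world("top",u,v,0.069,1).round(4))
for n,p,z in (("stand",[(337,327),(443,348),(434,398),(324,374)],.016),("note",[(537,278),(615,293),(596,406),(515,388)],.016),("pen",[(212,399),(291,378)],.005)):
    w=np.array([world("top",*a,z) for a in p]); print(n,w.round(3).tolist(),w.mean(0).round(4))
for n in ("scene",): print(world(n,441,287,.07),world(n,459,331,.07))
c=manip.camera_info("wrist");print(c)
E
```

```text
blue 234.0 264.0 234.4059829059829 [0.4624 0.0833 0.069 ]
yellow 236.0 224.57203389830508 224.9364406779661 [0.4904 0.1886 0.069 ]
stand [[0.541, 0.218, 0.016], [0.498, 0.028, 0.016], [0.409, 0.047, 0.016], [0.457, 0.242, 0.016]] [0.4761 0.1338 0.016 ]
note [[0.621, -0.145, 0.016], [0.589, -0.284, 0.016], [0.389, -0.238, 0.016], [0.424, -0.097, 0.016]] [ 0.5056 -0.1909  0.016 ]
pen [[0.417, 0.445, 0.005], [0.452, 0.303, 0.005]] [0.4346 0.3737 0.005 ]
[0.46609065 0.0890171  0.07      ] [0.4897552 0.1880683 0.07     ]
{'K': array([[297.31863964,   0.        , 258.06236319],
       [  0.        , 297.31863964, 186.91310464],
       [  0.        ,   0.        ,   1.        ]]), 'camera_from_world': array([[ 0.27673603,  0.96094473, -0.00154989, -0.6246815 ],
       [ 0.91656325, -0.26346971,  0.30082473, -0.04142713],
       [ 0.28866759, -0.08466961, -0.95367818,  0.38055866],
       [ 0.        ,  0.        ,  0.        ,  1.        ]])}
```

servo_tool([
  [[0,0,0,-0.016,-0.016,0,1],[0,0,0,-0.026,-0.026,0,1],[0,0,0,-0.026,-0.026,0,1],[0,0,0,-0.026,-0.026,0,1],[0,0,0,-0.026,-0.026,0,1],[0,0,0,-0.026,-0.026,0,1],[0,0,0,-0.026,-0.026,0,1],[0,0,0,-0.026,-0.026,0,1]],
], squeeze=40)

```text
t: 0.82
tcp_pos: [0.3089, 0.3538, 0.2502]
tool_rot: [0.14, 0.99, -0.0, -0.0]
force: [1.1, -0.0, 0.3]
finger_gap: 1.001
gripper_force: 0.0
```

servo_tool([
  [[0,0,0,-0.026,-0.026,0.008,1],[0,0,0,-0.026,-0.026,0.008,1],[0,0,0,-0.026,-0.026,0.008,1],[0,0,0,-0.026,-0.026,0.008,1],[0,0,0,-0.026,-0.026,0.008,1],[0,0,0,-0.026,-0.026,0.008,1],[0,0,0,-0.026,-0.026,0.008,1],[0,0,0,-0.016,-0.016,0.008,1]],
])

```text
t: 1.48
tcp_pos: [0.446, 0.1074, 0.186]
tool_rot: [0.141, 0.99, -0.0, 0.001]
force: [-0.3, -0.3, 0.4]
finger_gap: 0.999
gripper_force: 0.0
```

servo_tool([
  [[0,0,0,-0.01,-0.01,0.005,1],[0,0,0,0,0,0,1],[0,0,0,0,0,0,1]],
])

```text
t: 1.73
tcp_pos: [0.4507, 0.0973, 0.1809]
tool_rot: [0.141, 0.99, 0.0, -0.001]
force: [-0.1, 0.8, -0.5]
finger_gap: 1.0
gripper_force: 0.0
```

```bash
cat >> h.py <<'E'
from scipy.spatial.transform import Rotation as R
def delta(x,y,z,yaw=None):
    s=manip.sense(); r=R.from_quat(s["tool_rot"]); M=r.as_matrix()
    print("t",round(s["t"],2),"tcp",s["tcp_pos"].round(4),"tooly",M[:,1].round(3),"F",np.round(s["force"],2),"gap",round(float(s["finger_gap"]),3),"gf",s["gripper_force"])
    print("delta tool",(M.T@(np.array([x,y,z])-s["tcp_pos"])).round(4), "tilt fix deg",(r.inv()*R.from_quat([0.14,0.99,0,0])).as_rotvec(degrees=True).round(2))
def wpix(X):
    c=manip.camera_info("wrist");p=np.array(c["camera_from_world"])@np.append(X,1);K=c["K"]
    a=np.arctan2(np.hypot(p[0],p[1]),p[2]);d=p[:2]/np.hypot(*p[:2]);return K[:2,2]+K[0,0]*a*d
E
python3 - <<'E'
from h import *
import cv2
delta(.4624,.0833,.15)
im=cv2.resize(manip.snapshot("wrist"),(800,600),interpolation=cv2.INTER_CUBIC)
for X in ((.4624,.0833,.07),(.4904,.1886,.07)):
    u=wpix(X)*1.5625; print(u); cv2.drawMarker(im,tuple(int(round(a)) for a in u),(0,0,255),0,20,1)
cv2.imwrite("pics/w1.png",im)
E
```

```text
t 1.73 tcp [0.4507 0.0973 0.1809] tooly [ 0.279  0.96  -0.   ] F [-0.11  0.78 -0.54] gap 1.0 gf 0.0
delta tool [-0.0152 -0.0102  0.0309] tilt fix deg [-0.01 -0.08 -0.12]
[382.3070673  321.02625725]
[574.77703275 315.91510382]
```

View pics/w1.png

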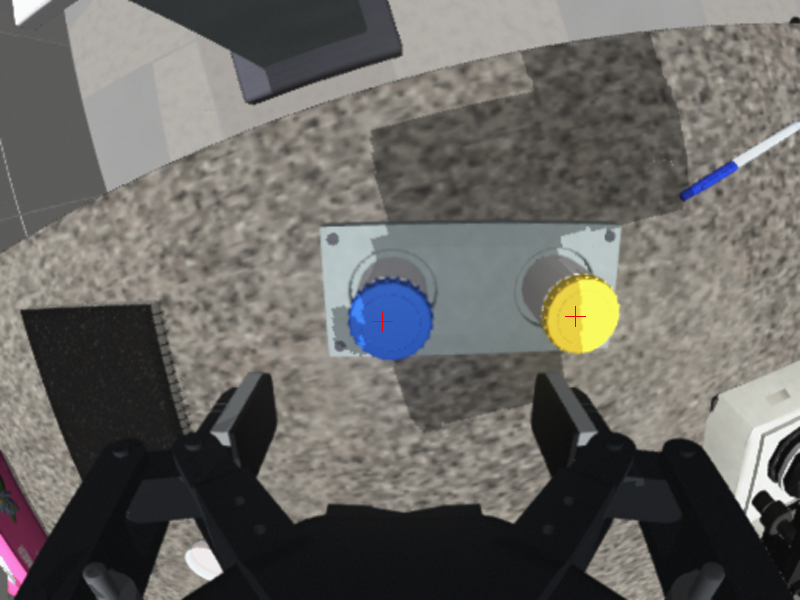

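The wrist view puts the blue lid at (391,321) and the yellow at (581,315), about 4-5 mm along tool +y from my prediction. I'll correct for that and descend on blue.

servo_tool([
  [[0,0,0,-0.0076,-0.003,0,1],[0,0,0,-0.0076,-0.003,0.01,1],[0,0,0,0,0,0.024,1],[0,0,0,0,0,0.025,1],[0,0,0,0,0,0.025,1],[0,0,0,0,0,0.024,1],[0,0,0,0,0,0.018,1],[0,0,0,0,0,0.011,1]],
])

```text
t: 2.45
tcp_pos: [0.4633, 0.0883, 0.042]
tool_rot: [0.139, 0.99, -0.0, -0.001]
force: [0.3, -0.6, -0.3]
finger_gap: 0.999
gripper_force: 0.0
```

servo_tool([
  [[0,0,0,0,0,0,1],[0,0,0,0,0,0,1]],
])

```text
t: 2.62
tcp_pos: [0.4637, 0.0882, 0.0436]
tool_rot: [0.14, 0.99, -0.0, -0.001]
force: [-0.1, -1.0, 0.1]
finger_gap: 1.001
gripper_force: 0.0
```

Run:
```python
from h import *
import cv2
delta(.4635,.087,.043)
im=cv2.resize(manip.snapshot("wrist"),(800,600),interpolation=cv2.INTER_CUBIC)
s=manip.sense()["tcp_pos"]
u=wpix((s[0],s[1],.07))*1.5625; print(u); cv2.drawMarker(im,tuple(int(round(a)) for a in u),(0,0,255),0,20,1)
cv2.imwrite("pics/w2.png",im)
```

```text
t 2.62 tcp [0.4637 0.0882 0.0436] tooly [ 0.276  0.961 -0.   ] F [-0.1  -0.96  0.11] gap 1.001 gf 0.0
delta tool [-0.0001 -0.0012  0.0006] tilt fix deg [-0.01 -0.06  0.06]
[400.9223277  451.24531833]
```

View pics/w2.png

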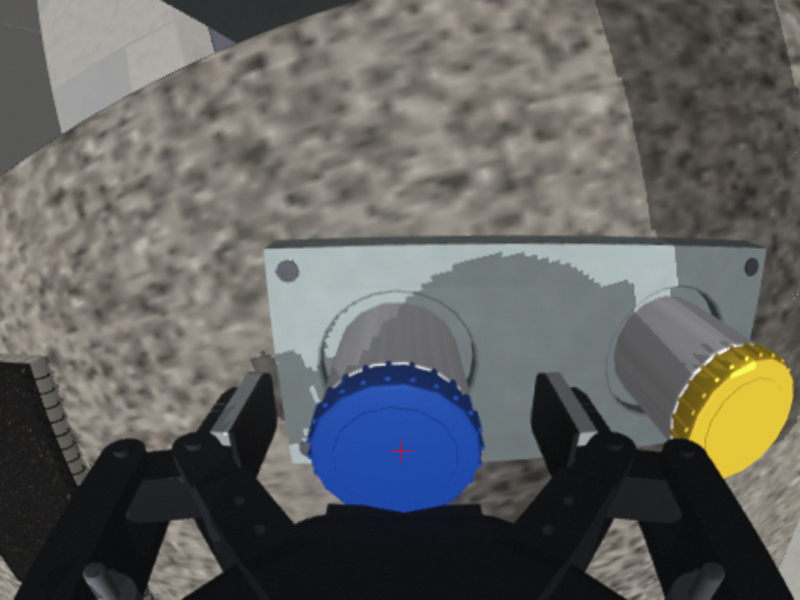

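Blue lid is centred between the pads (lid centre at (396,449), marker at (401,451)). Closing on it.

servo_tool([
  [[0,0,0,0,-0.001,0,0.2],[0,0,0,0,0,0,0],[0,0,0,0,0,0,-0.2],[0,0,0,0,0,0,-0.4],[0,0,0,0,0,0,-1],[0,0,0,0,0,0,-1],[0,0,0,0,0,0,-1],[0,0,0,0,0,0,-1]],
], squeeze=50)

```text
t: 3.33
tcp_pos: [0.4639, 0.0868, 0.0454]
tool_rot: [0.14, 0.99, -0.0, 0.001]
force: [-0.2, -0.5, 6.3]
finger_gap: 0.53
gripper_force: 50.8
```

servo_tool([
  [[0,0,0,0,0,0,-1],[0,0,0,0,0,0,-1],[0,0,0,0,0,0,-1],[0,0,0,0,0,0,-1]],
])

```text
t: 3.67
tcp_pos: [0.4639, 0.0868, 0.0454]
tool_rot: [0.14, 0.99, -0.0, 0.001]
force: [-0.7, -1.1, 5.9]
finger_gap: 0.529
gripper_force: 50.8
```

servo_tool([
  [[0,0,0,0,0,-0.004,-1],[0,0,0,0,0,-0.008,-1],[0,0,0,0,0,-0.01,-1],[0,0,0,0,0,-0.01,-1],[0,0,0,0,0,-0.01,-1],[0,0,0,0,0,-0.006,-1],[0,0,0,0,0,0,-1],[0,0,0,0,0,0,-1]],
])

```text
t: 4.33
tcp_pos: [0.4637, 0.087, 0.093]
tool_rot: [0.14, 0.99, 0.0, 0.001]
force: [-0.6, -0.6, -4.2]
finger_gap: 0.53
gripper_force: 51.9
```

servo_tool([
  [[0,0,0,0,0,0,-1],[0,0,0,0,0,0,-1],[0,0,0,0,0,0,-1]],
])

```text
t: 4.58
tcp_pos: [0.463, 0.087, 0.0919]
tool_rot: [0.14, 0.99, -0.0, -0.001]
force: [0.3, -0.0, -3.8]
finger_gap: 0.531
gripper_force: 51.8
```

servo_tool([
  [[0,0,0,0,0,0,-1]],
])

```text
t: 4.67
tcp_pos: [0.4631, 0.087, 0.0919]
tool_rot: [0.14, 0.99, -0.0, -0.001]
force: [-0.2, 0.3, -3.4]
finger_gap: 0.533
gripper_force: 51.8
```

servo_tool([
  [[0,0,0,0,0,0,-1]],
])

```text
t: 4.75
tcp_pos: [0.4632, 0.087, 0.092]
tool_rot: [0.14, 0.99, -0.0, -0.0]
force: [-0.1, -0.1, -3.3]
finger_gap: 0.533
gripper_force: 51.8
```

Run:
```python
from h import *
import cv2
s=manip.sense();print(s["force"],s["tau"])
cv2.imwrite("pics/w3.png",cv2.resize(manip.snapshot("wrist"),(800,600)))
F=[]
for i in range(4): manip.snapshot("top"); F.append(manip.sense()["force"])
print(np.round(F,2)); delta(.4635,.087,.043)
```

```text
[-0.07677248 -0.08587532 -3.27337048] [ 3.28827802e-03 -3.84811985e+01 -7.41289303e+00  2.48676361e-04
  1.09446203e-02  2.51438183e-05]
[[ 0.18  0.21 -3.83]
 [-0.36  0.34 -4.27]
 [-0.24 -0.13 -4.06]
 [ 0.15  0.48 -3.9 ]]
t 5.0 tcp [0.4634 0.087  0.0922] tooly [ 0.277  0.961 -0.   ] F [ 0.15  0.48 -3.9 ] gap 0.53 gf 51.83995675295591
delta tool [-0.0001  0.0001  0.0492] tilt fix deg [-0.   -0.01  0.01]
```

View pics/w3.png

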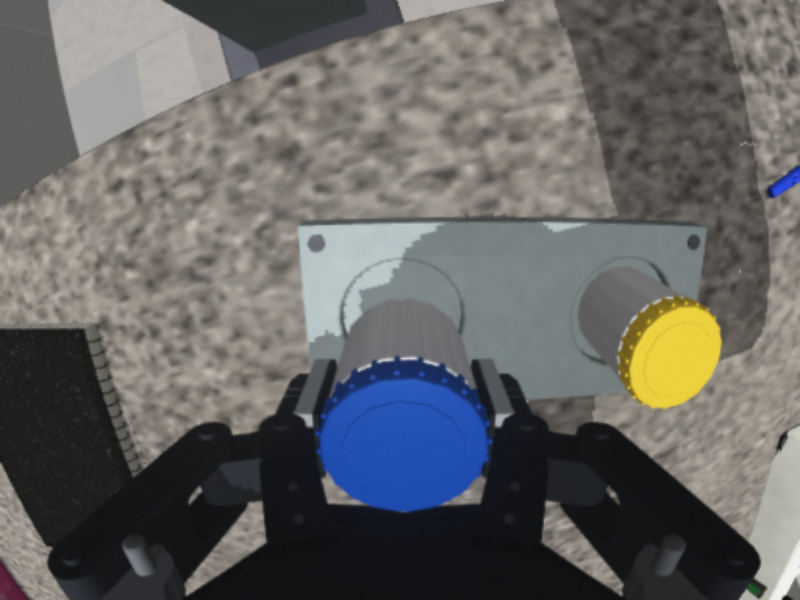

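Blue is held clear, upright at (405,440), and weighs about 3.9 N, which fits the heavy one. Setting it back gently.

servo_tool([
  [[0,0,0,0,0,0.005,-1],[0,0,0,0,0,0.009,-1],[0,0,0,0,0,0.01,-1],[0,0,0,0,0,0.009,-1],[0,0,0,0,0,0.006,-1],[0,0,0,0,0,0.003,-1],[0,0,0,0,0,0.002,-1],[0,0,0,0,0,0.001,-1]],
])

```text
t: 5.67
tcp_pos: [0.4633, 0.087, 0.0468]
tool_rot: [0.14, 0.99, -0.0, -0.0]
force: [-0.4, -0.0, -4.2]
finger_gap: 0.531
gripper_force: 51.8
```

servo_tool([
  [[0,0,0,0,0,0.0005,-1],[0,0,0,0,0,0.0005,-1],[0,0,0,0,0,0,-1]],
])

```text
t: 5.92
tcp_pos: [0.4636, 0.087, 0.0465]
tool_rot: [0.14, 0.99, 0.0, 0.0]
force: [0.0, 0.2, -4.0]
finger_gap: 0.531
gripper_force: 51.8
```

servo_tool([
  [[0,0,0,0,0,0.0006,-1],[0,0,0,0,0,0.0006,-1],[0,0,0,0,0,0.0006,-1],[0,0,0,0,0,0,-1]],
])

```text
t: 6.25
tcp_pos: [0.4636, 0.087, 0.0454]
tool_rot: [0.14, 0.99, 0.0, 0.001]
force: [-1.7, 0.7, 4.6]
finger_gap: 0.532
gripper_force: 52.7
```

servo_tool([
  [[0,0,0,0,0,0,0.3],[0,0,0,0,0,0,0.6],[0,0,0,0,0,0,1],[0,0,0,0,0,0,1],[0,0,0,0,0,0,1],[0,0,0,0,0,-0.01,1],[0,0,0,0,0,-0.02,1],[0,0,0,0,0,-0.03,1]],
])

```text
t: 6.92
tcp_pos: [0.4619, 0.0869, 0.104]
tool_rot: [0.14, 0.99, -0.0, -0.003]
force: [-0.7, 0.0, 0.1]
finger_gap: 1.001
gripper_force: 0.0
```

servo_tool([
  [[0,0,0,0,0,-0.03,1],[0,0,0,0,0.01,-0.01,1],[0,0,0,0,0.03,0,1],[0,0,0,0,0.035,0,1],[0,0,0,0,0.025,0,1],[0,0,0,0,0.007,0,1],[0,0,0,0,0,0,1],[0,0,0,0,0,0,1]],
])

```text
t: 7.58
tcp_pos: [0.4923, 0.1895, 0.1446]
tool_rot: [0.139, 0.99, -0.0, -0.0]
force: [-0.4, -0.6, -0.0]
finger_gap: 1.004
gripper_force: 0.0
```

Run:
```python
from h import *
import cv2
delta(.491,.191,.043)
im=cv2.resize(manip.snapshot("wrist"),(800,600),interpolation=cv2.INTER_CUBIC)
s=manip.sense()["tcp_pos"]
for X in ((s[0],s[1],.07),(.491,.191,.07),(.4635,.087,.07)):
    u=wpix(X)*1.5625; print(u); cv2.drawMarker(im,tuple(int(round(a)) for a in u),(0,0,255),0,20,1)
cv2.imwrite("pics/w4.png",im)
```

```text
t 7.58 tcp [0.4923 0.1895 0.1446] tooly [ 0.276  0.961 -0.001] F [-0.4  -0.59 -0.03] gap 1.004 gf 0.0
delta tool [0.0016 0.0011 0.1016] tilt fix deg [-0.05 -0.04  0.08]
[402.07172791 317.60452762]
[405.64652014 314.20395339]
[188.15893656 316.98732047]
```

View pics/w4.png

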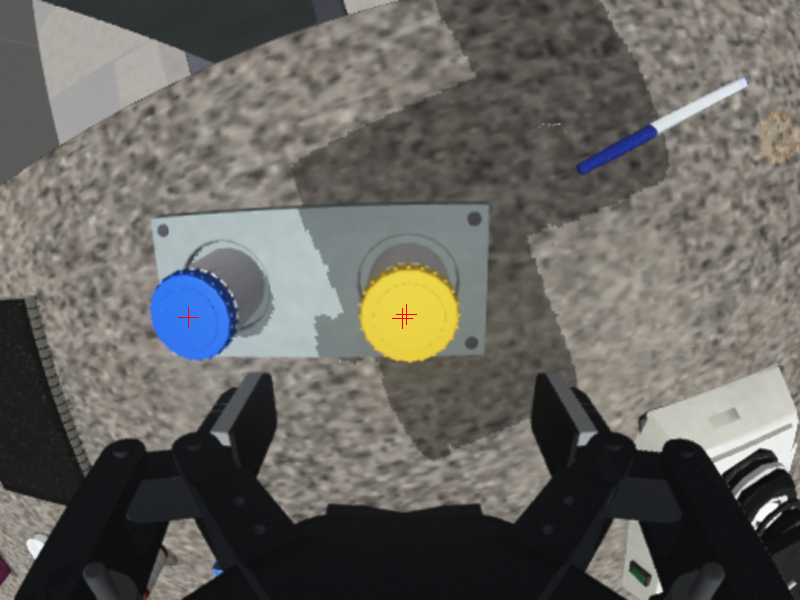

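Blue stands seated again at (193,316). The yellow lid centre is at (410,317), about 1.5 mm along tool +y after bias. Descending on yellow.

servo_tool([
  [[0,0,0,0,0.0015,0.006,1],[0,0,0,0,0,0.018,1],[0,0,0,0,0,0.022,1],[0,0,0,0,0,0.022,1],[0,0,0,0,0,0.018,1],[0,0,0,0,0,0.01,1],[0,0,0,0,0,0.005,1],[0,0,0,0,0,0,1]],
])

```text
t: 8.3
tcp_pos: [0.4928, 0.1905, 0.0425]
tool_rot: [0.14, 0.99, -0.0, -0.001]
force: [0.3, -0.3, -0.0]
finger_gap: 0.999
gripper_force: 0.0
```

servo_tool([
  [[0,0,0,0,0,0,0.2],[0,0,0,0,0,0,0],[0,0,0,0,0,0,-0.2],[0,0,0,0,0,0,-0.4],[0,0,0,0,0,0,-1],[0,0,0,0,0,0,-1],[0,0,0,0,0,0,-1],[0,0,0,0,0,0,-1]],
])

```text
t: 8.97
tcp_pos: [0.4942, 0.1914, 0.0448]
tool_rot: [0.14, 0.99, 0.0, 0.001]
force: [-0.3, -0.6, 5.8]
finger_gap: 0.534
gripper_force: 51.2
```

servo_tool([
  [[0,0,0,0,0,-0.004,-1],[0,0,0,0,0,-0.008,-1],[0,0,0,0,0,-0.01,-1],[0,0,0,0,0,-0.01,-1],[0,0,0,0,0,-0.01,-1],[0,0,0,0,0,-0.006,-1],[0,0,0,0,0,0,-1],[0,0,0,0,0,0,-1]],
])

```text
t: 9.63
tcp_pos: [0.4938, 0.1913, 0.0922]
tool_rot: [0.14, 0.99, 0.0, 0.001]
force: [1.3, -0.1, -1.3]
finger_gap: 0.527
gripper_force: 51.3
```

servo_tool([
  [[0,0,0,0,0,0,-1],[0,0,0,0,0,0,-1],[0,0,0,0,0,0,-1]],
])

```text
t: 9.88
tcp_pos: [0.4931, 0.1911, 0.091]
tool_rot: [0.14, 0.99, -0.0, -0.001]
force: [-0.8, -0.0, -1.5]
finger_gap: 0.529
gripper_force: 51.3
```

Run:
```python
from h import *
F=[]
for i in range(5): manip.snapshot("top"); F.append(manip.sense()["force"][2])
print(np.round(F,2)); delta(.493,.191,.0448)
```

```text
[-1.16 -1.27 -1.47 -2.3  -0.94]
t 10.13 tcp [0.4934 0.1912 0.0913] tooly [ 0.277  0.961 -0.   ] F [-0.5   0.71 -0.94] gap 0.53 gf 51.33081380277872
delta tool [ 0.0003 -0.0003  0.0465] tilt fix deg [-0.01 -0.02  0.01]
```

Yellow reads about 1.4 N against blue's 3.9 N, so blue is the heavier. Setting yellow back.

servo_tool([
  [[0,0,0,0,0,0.005,-1],[0,0,0,0,0,0.009,-1],[0,0,0,0,0,0.01,-1],[0,0,0,0,0,0.009,-1],[0,0,0,0,0,0.006,-1],[0,0,0,0,0,0.003,-1],[0,0,0,0,0,0.002,-1],[0,0,0,0,0,0.001,-1]],
])

```text
t: 10.8
tcp_pos: [0.4934, 0.1912, 0.046]
tool_rot: [0.14, 0.99, -0.0, -0.0]
force: [0.1, 0.6, -2.3]
finger_gap: 0.534
gripper_force: 51.3
```

servo_tool([
  [[0,0,0,0,0,0.0006,-1],[0,0,0,0,0,0.0006,-1],[0,0,0,0,0,0.0006,-1],[0,0,0,0,0,0.0005,-1],[0,0,0,0,0,0.0005,-1],[0,0,0,0,0,0,-1]],
])

```text
t: 11.3
tcp_pos: [0.4937, 0.1913, 0.0448]
tool_rot: [0.14, 0.99, 0.0, 0.0]
force: [-2.1, -0.5, 5.7]
finger_gap: 0.531
gripper_force: 52.0
```

servo_tool([
  [[0,0,0,0,0,0,0.3],[0,0,0,0,0,0,0.6],[0,0,0,0,0,0,1],[0,0,0,0,0,0,1],[0,0,0,0,0,0,1],[0,0,0,0,0,-0.01,1],[0,0,0,0,0,-0.02,1],[0,0,0,0,0,-0.03,1]],
])

```text
t: 11.97
tcp_pos: [0.4918, 0.1908, 0.1028]
tool_rot: [0.14, 0.99, -0.001, -0.003]
force: [-0.3, 0.2, -0.3]
finger_gap: 1.0
gripper_force: 0.0
```

servo_tool([
  [[0,0,0,0,0,-0.03,1],[0,0,0,0,-0.01,-0.01,1],[0,0,0,0,-0.03,0,1],[0,0,0,0,-0.035,0,1],[0,0,0,0,-0.025,0,1],[0,0,0,0,-0.008,0,1],[0,0,0,0,0,0,1],[0,0,0,0,0,0,1]],
])

```text
t: 12.63
tcp_pos: [0.4638, 0.0873, 0.1438]
tool_rot: [0.141, 0.99, 0.0, 0.0]
force: [0.6, -0.6, 0.5]
finger_gap: 0.997
gripper_force: 0.0
```

Run:
```python
from h import *
import cv2
delta(.4635,.087,.043)
im=cv2.resize(manip.snapshot("wrist"),(800,600),interpolation=cv2.INTER_CUBIC)
cv2.imwrite("pics/w5.png",im)
```

```text
t 12.63 tcp [0.4638 0.0873 0.1438] tooly [0.279 0.96  0.   ] F [ 0.62 -0.58  0.52] gap 0.997 gf 0.0
delta tool [ 0.0003 -0.0004  0.1008] tilt fix deg [ 0.03  0.02 -0.08]
```

View pics/w5.png

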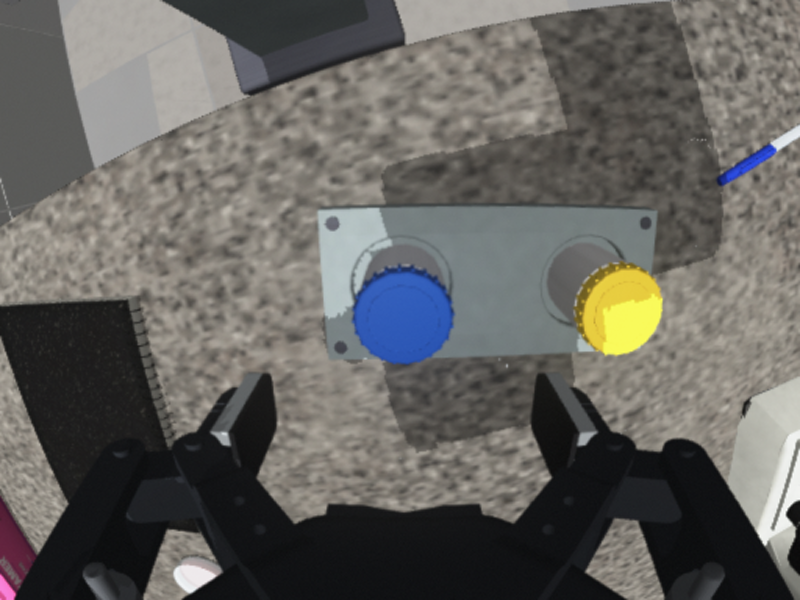

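Both stand upright in their nests: blue at (404,315) below the jaws, yellow at (620,310). Regrasping blue.

servo_tool([
  [[0,0,0,0,0,0.006,1],[0,0,0,0,0,0.018,1],[0,0,0,0,0,0.022,1],[0,0,0,0,0,0.022,1],[0,0,0,0,0,0.018,1],[0,0,0,0,0,0.01,1],[0,0,0,0,0,0.004,1],[0,0,0,0,0,0,1]],
])

```text
t: 13.35
tcp_pos: [0.4632, 0.0881, 0.0427]
tool_rot: [0.139, 0.99, -0.0, -0.001]
force: [-0.8, -0.1, -0.4]
finger_gap: 1.0
gripper_force: 0.0
```

servo_tool([
  [[0,0,0,0,0,0,0.2],[0,0,0,0,0,0,0],[0,0,0,0,0,0,-0.2],[0,0,0,0,0,0,-0.4],[0,0,0,0,0,0,-1],[0,0,0,0,0,0,-1],[0,0,0,0,0,0,-1],[0,0,0,0,0,0,-1]],
])

```text
t: 14.02
tcp_pos: [0.4641, 0.0874, 0.0449]
tool_rot: [0.14, 0.99, 0.0, 0.001]
force: [-0.6, 1.2, 6.5]
finger_gap: 0.529
gripper_force: 51.0
```

servo_tool([
  [[0,0,0,0,0,-0.004,-1],[0,0,0,0,0,-0.008,-1],[0,0,0,0,0,-0.014,-1],[0,0,0,0,0,-0.018,-1],[0,0,0,0,0,-0.02,-1],[0,0,0,0,0,-0.02,-1],[0,0,0,0,0,-0.016,-1],[0,0,0,0,0,-0.01,-1]],
])

```text
t: 14.68
tcp_pos: [0.4637, 0.0875, 0.1557]
tool_rot: [0.14, 0.99, 0.0, 0.001]
force: [-0.3, -0.7, -4.9]
finger_gap: 0.533
gripper_force: 52.1
```

Run:
```python
from h import *
delta(.506,-.191,.173)
```

```text
t 14.68 tcp [0.4637 0.0875 0.1557] tooly [0.277 0.961 0.001] F [-0.34 -0.66 -4.91] gap 0.533 gf 52.05224420875311
delta tool [-0.1179 -0.2558 -0.0172] tilt fix deg [0.03 0.11 0.01]
```

servo_tool([
  [[0,0,0,-0.004,-0.009,-0.005,-1],[0,0,0,-0.009,-0.018,-0.007,-1],[0,0,0,-0.01,-0.022,-0.005,-1],[0,0,0,-0.011,-0.024,0,-1],[0,0,0,-0.011,-0.024,0,-1],[0,0,0,-0.011,-0.024,0,-1],[0,0,0,-0.011,-0.024,0,-1],[0,0,0,-0.011,-0.024,0,-1]],
])

```text
t: 15.35
tcp_pos: [0.4908, -0.0983, 0.1703]
tool_rot: [0.14, 0.99, 0.0, -0.001]
force: [0.9, 0.3, -3.4]
finger_gap: 0.528
gripper_force: 52.1
```

servo_tool([
  [[0,0,0,-0.011,-0.024,0,-1],[0,0,0,-0.01,-0.022,0,-1],[0,0,0,-0.009,-0.02,0,-1],[0,0,0,-0.006,-0.013,0,-1],[0,0,0,-0.003,-0.007,0,-1],[0,0,0,0,0,0,-1],[0,0,0,0,0,0,-1],[0,0,0,0,0,0,-1]],
])

```text
t: 16.02
tcp_pos: [0.5044, -0.1885, 0.1704]
tool_rot: [0.14, 0.99, 0.001, -0.001]
force: [-0.1, -0.6, -3.2]
finger_gap: 0.532
gripper_force: 52.1
```

Run:
```python
from h import *
import cv2
delta(.506,-.191,.173)
cv2.imwrite("pics/s6.png",cv2.resize(manip.snapshot("scene"),(800,600),interpolation=cv2.INTER_CUBIC))
```

```text
t 16.02 tcp [ 0.5044 -0.1885  0.1704] tooly [0.276 0.961 0.001] F [-0.12 -0.61 -3.2 ] gap 0.532 gf 52.1148044988513
delta tool [-0.0022 -0.002  -0.0026] tilt fix deg [ 0.06 -0.13  0.06]
```

View pics/s6.png

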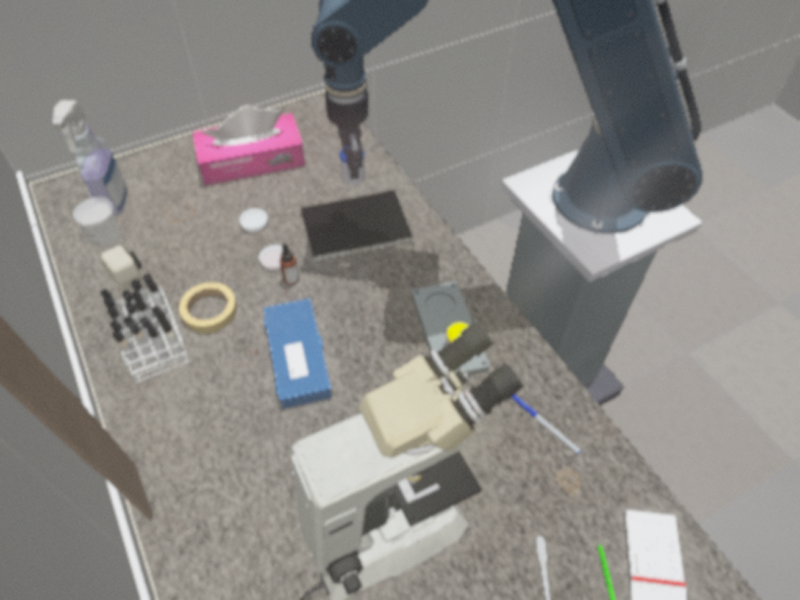

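Blue is held upright at (350,160) over the notebook, yellow still stands in its nest at (458,331), and the other items are where they started. One small trim, then I hand in.

servo_tool([
  [[0,0,0,-0.002,-0.002,-0.002,-1],[0,0,0,0,0,0,-1],[0,0,0,0,0,0,-1],[0,0,0,0,0,0,-1],[0,0,0,0,0,0,-1],[0,0,0,0,0,0,-1]],
])

```text
t: 16.57
tcp_pos: [0.5066, -0.1923, 0.1727]
tool_rot: [0.14, 0.99, 0.0, -0.0]
force: [-0.3, -0.3, -4.4]
finger_gap: 0.53
gripper_force: 52.1
```

```bash
python3 -c "
from h import *
delta(.506,-.191,.173); print(manip.sign_off())"
```

```text
t 16.57 tcp [ 0.5066 -0.1923  0.1727] tooly [0.277 0.961 0.   ] F [-0.28 -0.32 -4.42] gap 0.53 gf 52.122049145400524
delta tool [ 0.001   0.0011 -0.0003] tilt fix deg [ 0.   -0.01  0.02]
the job is handed in; nothing more can be done
None
```

The job is handed in (no verdict was returned): the blue-lidded canister is the heavier (about 3.9 N against 1.4 N for the yellow) and is held upright and still over the middle of the notebook, underside about 12 cm above the cover, with the yellow one back in its nest.

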